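# Square a boxed set into the corner stop

### The job

Push the small boxed set that lies in front of the metal corner stop across the table into the corner, so that it sits square with its long side flush against the long rail and its short end flush against the short rail. Only push it gently with the fingers, keeping it flat on the table - do not pick it up, tip it or press it hard into the rails - and leave everything else where it stands. Finish with the hand clear of it.

Things in the scene. Friction and masses are not known exactly. Their poses are not given: they have to be found in the camera images.
- small_box: The small film-wrapped grey card box lying flat, 101 (its x) x 131 (its y) x 45 mm high, 0.24 to 0.48 kg. Origin at the centre of its underside, z up. Its +x side is the long side to lie on the long rail, its -y side the end to lie on the short rail. It starts 6 to 9 cm (in -x) and 8 to 12 cm (in +y) from its seat, turned up to 0.35 rad from square.
- corner_stop: Fixed corner stop: two aluminium rails, 30 mm high, 10 mm thick. Origin on the table at the inner corner, z up. Long rail: from the corner 250 mm along +y, inner face in the plane x = 0, metal on the +x side. Short rail: from the corner 110 mm along -x, inner face in the plane y = 0, metal on the -y side. Outside are 4 mm high screw flanges to 22 mm. Turned -0.03 to 0.17 rad from the world axes.
- seat (a point): No visible thing: the point on the table where the small boxed set's origin lies when it is seated in the corner, at (-0.0505, 0.0655, 0) in the corner stop's frame; axes parallel to the stop's.
- impulse_sealer: Fixed equipment at the right, always in the same place: a blue bag sealer some 0.33 m long, lying crosswise from about (0.42, 0.07) to (0.50, -0.26), its body 55 mm high. Its thin arm stands raised; its black handle reaches 0.22 m high at about (0.50, -0.25): swing the hand over it with the fingertips 0.28 m up or go round it. Origin under its middle.
- gift_tags: Bystander: flat bundle of brown gift tags, 57 x 128 x 13 mm, between the robot and the short rail. Origin under its middle.
- ribbon_spool: Bystander: spool of ribbon lying flat, 68 mm across, 34 mm high, with a loose ribbon end (77 x 125 mm over all). Origin under the middle of the whole.
- box_cutter: Bystander: yellow box cutter, 25 x 158 x 16 mm, on the left. Origin under its middle.
- tape_roll: Bystander: roll of tape lying flat, 107 mm across, 48 mm high. Origin under its middle.
- marker: Bystander: marker, 17 x 135 x 16 mm, behind the sealer. Origin under its middle.

How it is judged:
By the outcome, as a careful person would: the job done as asked, in the order asked, and still so for the second after the job is handed in, with the robot touching nothing.
It also fails if it takes over 58 s, if anything falls off the work surface, if the arm or the gripper's body presses on something with over 40 N, if the wrist force passes 120 N, or if a joint passes its speed limit or range.

### The arm

A 7-joint arm with a two-finger parallel gripper is mounted at the origin on the work surface; the furniture and walls round the work are solid. World frame = base frame: x ahead of the robot, y to its left, z up, the work surface at z = 0. Lengths are in mm, angles in rad, forces in N, time in s.
With the tool pointing down it reaches from about 400 to 850 mm from the base axis. Payload 10.4 kg.
Tool frame: the origin (TCP) lies on the mounting face of the last link; the fingertips stand 173 mm ahead of it and the grasp point (between the pads) lies 155 mm ahead of it; z points along the fingers, y is the line along which they close (so a half turn about z gives the same grasp; the last joint's range is limited). The gripper opens to 85 mm and grips with 20 to 120 N. Pads are 22 mm wide; open, the fingers measure 114 mm over their backs; the gripper's body (76 mm by 85 mm) begins 54 mm behind the grasp point. The pads swing forward as they close: fully open they stand 13 mm farther back than shut.
Start: joints at [1.12, 0.332, -0.065, 1.46, 0.022, 1.35, -0.088], TCP at [259.308, -568.676, 404.738] pointing down, gripper open.
Joint ranges: [-2.6, 2.6], [-0.5, 2.12], [-1.47, 1.34], [0.16, 2.42], [-1.27, 4.41], [0.06, 2.06], [-2.6, 2.6]. Speed limits (rad/s): [2.22, 2.22, 2.79, 2.79, 3.14, 3.14, 3.14].

### API

Orientations are given as [roll, pitch, yaw] about the fixed x, y, z axes, in that order (R = Rz(yaw) Ry(pitch) Rx(roll)).
In Python, from station import status, imaging, job, nets gives the robot as it stands.
- The arm moves only by the tool arm_command, never from a script. Its argument "series" is a list of rows, each a list of 3 entries, a list of its own where there are three numbers: the shift along the world's x, y, z in m, then the turn, a rotation vector about the world's x, y, z in rad, then the opening, from -1 (shut) to 1 (fully open). A call has exactly 5 rows; each row is the pose to reach, as a shift and turn from the pose commanded when the call began; what a row does not reach only later rows make up. A row lasts 1/12 s, in which the tool goes at most 41.7 mm and 7.16 degrees, less where a joint would pass 70% of its speed; a pose out of reach is approached as far as the arm can. A call with a gripper value outside its range is refused whole. The fingers move at their own pace and stop on an object; "squeeze" is the grip in N (left out, the last holds). Time passes only in rows, so rows that repeat a pose let the fingers close, or fill a call up. It gives the time, the measured TCP pose, the force, the opening and the grip force at its end, in the units of the state.
- status.get_state(): the state, without advancing time (a new reading comes with each control period).
- imaging.read_camera(name): name is "scene" or "top" or "wrist"; returns a dict with "frame" (384x512x3 uint8, red, green, blue), "intrinsics" (3x3 intrinsics, pixels), "R" (3x3) and "t" (3): a world point X has camera coordinates R X + t; the wrist camera has in their place "tool_from_camera" (4x4, takes a point from camera to tool coordinates, whose origin is the TCP and whose axes are the flange's). Camera axes: x right, y down, z forward; pixel columns grow to the right and rows downward; lengths in mm; the calibration is good to about 2 mm. A picture is of the moment at which its call begins: read the wrist's pose just before it. There is no depth.
- job.sign_off(): hands the job in; it is judged then, once.
Trained networks look in the newest picture that a camera, given by its name, has taken for a name from the list of things; names that differ only in an ending like _2 or _b are one class to them, and where a whole thing is asked for, a point or a joint stands for the part that bears it (a point fixed in the world has none). Each returns a list of dicts, best first, with "score" (0 to 1); they miss things now and then, are a little off and sometimes report something else, mostly with a low value. They report only what shows in the picture. A call takes as long as a camera call.
- nets.recognise(camera, target): "box" ([left, top, right, bottom] in pixels, round what is visible of it).
The state is a dict: "time": time; "joint_pos": joint angles; "qd": joint speeds; "joint_torque": joint torques, N m; "ee_pos": TCP position; "tcp_rot": TCP orientation; "ft_force": force on the tool from outside, world axes, zero at the start; "wrist_torque": the same for the moment, N m; "gripper_width": finger opening in mm; "gripper_force": force on a finger pad.
Only numpy, scipy, OpenCV 4.12 (cv2) and the standard library are available. Lean on these libraries where they do the work, as an engineer would, in place of code of your own. Each camera call takes 0.05 s, during which the arm holds its last target. There are 200 camera calls.

## Working session

There is one attempt and no reset: what is moved stays moved. The work goes in short steps, Python scripts to look and compute and a tool call to move; the robot and the scene stay as the last step left them, time stands still between calls to the robot, and variables do not carry over. Pictures are saved under pics/ and viewed, at most 10 in all, crops included, and the job is handed in when it is done.

Besides the shell and the picture viewer there is one more tool, called after "Request:" in YAML: its name, and indented under it one key for each argument. arm_command: Moves the arm, as the interface text tells. Its arguments: {"type":"object","properties":{"series":{"type":"array"},"squeeze":{"type":"number"}},"required":["series"]}

```bash
mkdir -p pics
cat > h.py <<'E'
import numpy as np, cv2
from station import status, imaging, job, nets
def save(cam,name):
    c=imaging.read_camera(cam); cv2.imwrite('pics/'+name,c['frame'][:,:,::-1]); return c
def ray(c,uv,z):
    K=np.array(c['intrinsics']);R=np.array(c['R']);t=np.array(c['t']).ravel()
    d=R.T@np.linalg.inv(K)@np.array([uv[0],uv[1],1.]);o=-R.T@t
    return (o+d*(z-o[2])/d[2])[:2]
def proj(c,X):
    p=np.array(c['intrinsics'])@(np.array(c['R'])@np.array(X,float)+np.array(c['t']).ravel());return p[:2]/p[2]
E
python3 - <<'E'
from h import *
a=save('top','top.png');b=save('scene','scene.png')
for n,c in(('top',a),('scene',b)):
    print(n,np.round(-np.array(c['R']).T@np.array(c['t']).ravel()), np.round(c['intrinsics'],1).tolist())
    for k in['small_box','corner_stop','gift_tags','ribbon_spool','tape_roll','box_cutter']:
        for r in nets.recognise(n,k)[:1]:
            B=r['box'];print(k,round(r['score'],2),np.round(B), np.round(ray(c,((B[0]+B[2])/2,(B[1]+B[3])/2),0)))
s=status.get_state();print(s)
i=cv2.imread('pics/top.png');cv2.imwrite('pics/top2.png',cv2.resize(i,(800,600),interpolation=cv2.INTER_CUBIC))
E
```

```text
top [ 280.  253. 1288.] [[473.7, 0.0, 260.6], [0.0, 473.7, 188.0], [0.0, 0.0, 1.0]]
small_box 0.76 [225. 179. 285. 224.] [451. 277.]
corner_stop 0.81 [217. 148. 323. 198.] [530. 236.]
gift_tags 0.9 [292. 215. 328. 238.] [379. 128.]
ribbon_spool 0.65 [144. 143. 173. 166.] [585. 547.]
tape_roll 0.9 [153. 226. 195. 267.] [330. 497.]
box_cutter 0.82 [127. 169. 158. 222.] [470. 587.]
scene [-259.  707.  873.] [[411.6, 0.0, 254.2], [0.0, 411.6, 194.6], [0.0, 0.0, 1.0]]
small_box 0.87 [220. 181. 282. 231.] [459. 275.]
corner_stop 0.65 [203. 157. 300. 196.] [569. 205.]
gift_tags 0.58 [295. 188. 327. 215.] [380. 117.]
ribbon_spool 0.97 [135. 202. 162. 228.] [589. 543.]
tape_roll 0.65 [182. 243. 221. 269.] [374. 481.]
box_cutter 0.76 [144. 223. 155. 269.] [479. 583.]
{'time': 0.7, 'joint_pos': array([ 1.12037583,  0.33213281, -0.0647029 ,  1.46010484,  0.02159317,
        1.34991736, -0.08846241]), 'qd': array([-6.19754024e-04, -2.32999357e-04, -9.02144713e-04,  3.64982443e-04,
       -3.54445967e-04, -1.41742641e-05, -1.04981109e-03]), 'joint_torque': array([ 1.07816988e-03, -6.25097251e+01,  4.94028465e-02, -3.91773999e+01,
        1.63624354e-02,  2.08994919e-03, -7.58252639e-06]), 'ee_pos': array([ 259.31746389, -568.65544937,  404.77719717]), 'tcp_rot': array([ 3.14146181e+00, -2.64208142e-05,  4.27862678e-01]), 'ft_force': array([ 0.42462252, -0.69154274, -0.12030521]), 'wrist_torque': array([ 0.03418763, -0.04797584, -0.0238585 ]), 'gripper_force': 0.0, 'gripper_width': 85.60781935403737}
```

View pics/top2.png

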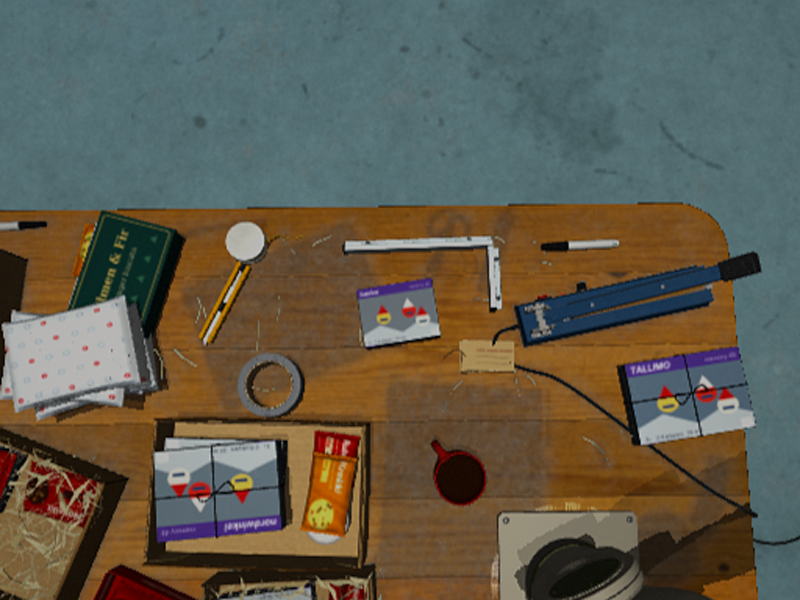

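View pics/scene.png

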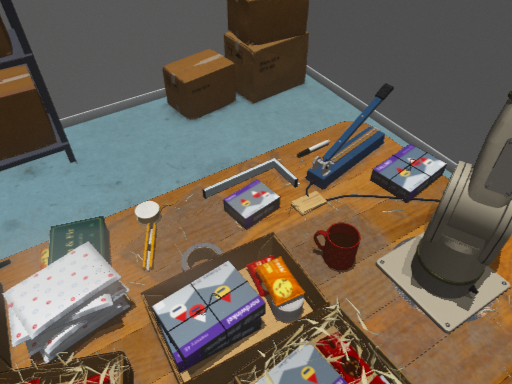

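The top view shows the box (corners about (357,290), (431,278), (440,335), (367,348) at 800 px) and the stop's inner corner near (490,247), with the long rail running left (+y). The scene view agrees and the box label is the same. I'll measure with a zoomed crop.

Run:
```python
from h import *
i=cv2.imread('pics/top.png')[140:232,205:335]
cv2.imwrite('pics/crop.png',cv2.resize(i,None,fx=6,fy=6,interpolation=cv2.INTER_CUBIC))
```

```text
(no output)
```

View pics/crop.png

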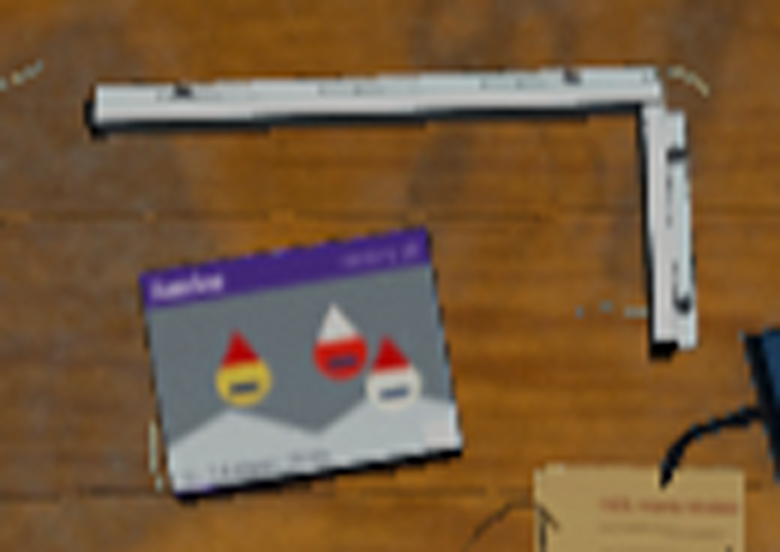

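Request:
arm_command:
  series:
    - [[0.03,0.03,0.02],[0,0,0],1]
    - [[0.05,0.06,0.04],[0,0,0],1]
    - [[0.07,0.09,0.06],[0,0,0],1]
    - [[0.08,0.125,0.07],[0,0,0],1]
    - [[0.09,0.165,0.07],[0,0,0],1]

```text
time: 1.12
ee_pos: [350.5, -402.2, 477.5]
tcp_rot: [3.137, -0.001, 0.428]
ft_force: [1.3, -0.5, 0.5]
gripper_width: 85.4
gripper_force: 0.0
```

Crop: box top corners ≈ (140,272), (430,230), (462,450), (172,492). Rail inner top edges run (95,122)→(645,103) and (643,108)→(653,343).

Run:
```python
from h import *
c=imaging.read_camera('top')
f=lambda u,v,z: ray(c,(205+(u+.5)/6-.5,140+(v+.5)/6-.5),z)
P=np.array([f(*p,45) for p in [(140,272),(430,230),(462,450),(172,492)]]);print(P.round(),P.mean(0).round())
d=P[0]-P[1]+P[3]-P[2];print('box yaw',np.arctan2(-d[0],d[1]), np.linalg.norm(d)/2)
a,b=f(95,122,30),f(645,103,30);d=a-b;print(a,b,'long yaw',np.arctan2(-d[0],d[1]))
a2,b2=f(643,108,30),f(653,343,30);d=a2-b2;print(a2,b2,'short yaw',np.arctan2(d[1],d[0]))
```

```text
[[489. 349.]
 [507. 220.]
 [409. 207.]
 [391. 334.]] [449. 277.]
box yaw 0.13470293403508973 129.29298237892056
[560.94546055 370.30135001] [566.96156668 121.16575971] long yaw 0.024143227217080662
[564.65553054 122.13157121] [457.22197589 120.50884432] short yaw 0.015103321360280779
```

Request:
arm_command:
  series:
    - [[0.015,0.04,0],[0,0,-0.1],1]
    - [[0.03,0.078,0],[0,0,-0.2],1]
    - [[0.04,0.117,0],[0,0,-0.25],1]
    - [[0.045,0.158,0],[0,0,-0.28],1]
    - [[0.05,0.2,0],[0,0,-0.28],1]

```text
time: 1.58
ee_pos: [399.2, -202.3, 474.7]
tcp_rot: [3.141, -0.0, 0.146]
ft_force: [0.9, -0.3, -0.0]
gripper_width: 85.3
gripper_force: 0.0
```

Request:
arm_command:
  series:
    - [[0.005,0.04,0],[0,0,-0.06],1]
    - [[0.01,0.08,0],[0,0,-0.126],1]
    - [[0.012,0.12,0],[0,0,-0.126],1]
    - [[0.012,0.16,0],[0,0,-0.126],1]
    - [[0.012,0.2,0],[0,0,-0.126],1]

```text
time: 2.0
ee_pos: [410.7, -2.3, 474.9]
tcp_rot: [3.141, -0.001, 0.022]
ft_force: [1.6, -0.2, 0.7]
gripper_width: 85.6
gripper_force: 0.0
```

Request:
arm_command:
  series:
    - [[-0.003,0.04,0],[0,0,0],1]
    - [[-0.01,0.08,0],[0,0,0],1]
    - [[-0.018,0.12,0],[0,0,0],1]
    - [[-0.026,0.16,0],[0,0,0],1]
    - [[-0.034,0.2,0],[0,0,0],1]

```text
time: 2.42
ee_pos: [376.1, 197.7, 475.0]
tcp_rot: [3.141, -0.001, 0.022]
ft_force: [1.5, 0.5, -0.5]
gripper_width: 85.8
gripper_force: 0.0
```

Request:
arm_command:
  series:
    - [[-0.01,0.035,0],[0,0,0],1]
    - [[-0.02,0.06,-0.02],[0,0,0],1]
    - [[-0.025,0.072,-0.055],[0,0,0],1]
    - [[-0.027,0.074,-0.09],[0,0,0],1]
    - [[-0.027,0.074,-0.13],[0,0,0],1]

```text
time: 2.83
ee_pos: [349.4, 271.1, 344.4]
tcp_rot: [-3.141, -0.003, 0.024]
ft_force: [2.2, -0.8, -1.3]
gripper_width: 85.3
gripper_force: 0.0
```

```bash
cat >> h.py <<'E'
from scipy.spatial.transform import Rotation
def wrist(name):
    s=status.get_state(); c=save('wrist',name)
    T=np.eye(4);T[:3,:3]=Rotation.from_euler('xyz',s['tcp_rot']).as_matrix();T[:3,3]=s['ee_pos']
    W=np.linalg.inv(T@np.array(c['tool_from_camera']));c['R']=W[:3,:3];c['t']=W[:3,3];return c
E
python3 - <<'E'
from h import *
c=wrist('w1.png')
np.savez('w1.npz',R=c['R'],t=c['t'],intrinsics=c['intrinsics'])
print(np.round(-c['R'].T@c['t']))
for n,p in dict(corner=(566,122,30),long=(561,370,30),short=(457,120.5,30),b0=(489,349,45),b1=(507,220,45),b2=(409,207,45),b3=(391,334,45)).items(): print(n,proj(c,p).round())
E
```

```text
[421. 273. 313.]
corner [ 487. -126.]
long [ 120. -128.]
short [459.  47.]
b0 [151. -14.]
b1 [339. -38.]
b2 [345. 110.]
b3 [179. 129.]
```

View pics/w1.png

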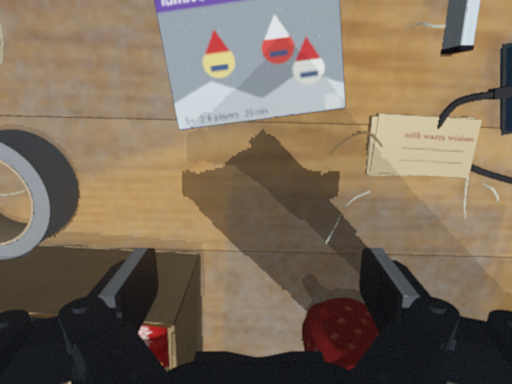

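The wrist view confirms the box pose (rear corners at (179,128) and (344,108), as predicted). The carton's corner at (200,250) and the mug at (345,325) lie behind the fingers, so I'll check clearance.

Run:
```python
from h import *
c=imaging.read_camera('top')
for z in (0,80):
  print(z,[ray(c,(u/1.5625,v/1.5625),z).round() for u,v in [(369,424),(155,420),(432,440),(458,455)]])
d=np.load('w1.npz')
for z in (0,50,80,100): print(z,ray(d,(200,250),z).round(),ray(d,(345,298),z).round())
```

```text
0 [array([262., 330.]), array([272., 698.]), array([234., 222.]), array([208., 178.])]
80 [array([263., 325.]), array([272., 670.]), array([237., 224.]), array([213., 183.])]
0 [267. 328.] [216. 177.]
50 [291. 319.] [248. 193.]
80 [306. 314.] [268. 202.]
100 [316. 310.] [281. 208.]
```

Request:
arm_command:
  series:
    - [[0.006,0,-0.035],[0,0,0],1]
    - [[0.012,0,-0.075],[0,0,0],1]
    - [[0.012,0,-0.115],[0,0,0],1]
    - [[0.012,0,-0.14],[0,0,0],1]
    - [[0.012,0,-0.154],[0,0,0],1]

```text
time: 3.35
ee_pos: [363.0, 268.8, 189.5]
tcp_rot: [3.14, 0.002, 0.02]
ft_force: [0.1, -0.2, 0.8]
gripper_width: 85.3
gripper_force: 0.0
```

Request:
arm_command:
  series:
    - [[0.005,0,0],[0,0,0],1]
    - [[0.01,0,0],[0,0,0],1]
    - [[0.015,0,0],[0,0,0],1]
    - [[0.02,0,0],[0,0,0],1]
    - [[0.025,0,0],[0,0,0],1]

```text
time: 3.77
ee_pos: [388.2, 270.2, 192.2]
tcp_rot: [-3.141, -0.002, 0.021]
ft_force: [-4.8, 1.5, 2.7]
gripper_width: 85.2
gripper_force: 2.1
```

Request:
arm_command:
  series:
    - [[0.004,0,0],[0,0,0],1]
    - [[0.008,0,0],[0,0,0],1]
    - [[0.012,0,0],[0,0,0],1]
    - [[0.016,0,0],[0,0,0],1]
    - [[0.02,0,0],[0,0,0],1]

```text
time: 4.18
ee_pos: [407.3, 269.7, 190.7]
tcp_rot: [3.141, 0.001, 0.022]
ft_force: [-6.4, 0.2, 5.4]
gripper_width: 85.5
gripper_force: 3.4
```

Request:
arm_command:
  series:
    - [[0.006,0,0],[0,0,0],1]
    - [[0.012,0,0],[0,0,0],1]
    - [[0.018,0,0],[0,0,0],1]
    - [[0.024,0,0],[0,0,0],1]
    - [[0.03,0,0],[0,0,0],1]

```text
time: 4.6
ee_pos: [437.2, 269.6, 190.6]
tcp_rot: [3.141, 0.001, 0.022]
ft_force: [-7.0, -0.5, 6.5]
gripper_width: 85.5
gripper_force: 3.5
```

Run:
```python
from h import *
save('top','t2.png');i=cv2.imread('pics/t2.png')[140:232,205:335]
cv2.imwrite('pics/crop2.png',cv2.resize(i,None,fx=6,fy=6,interpolation=cv2.INTER_CUBIC))
```

```text
(no output)
```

View pics/crop2.png

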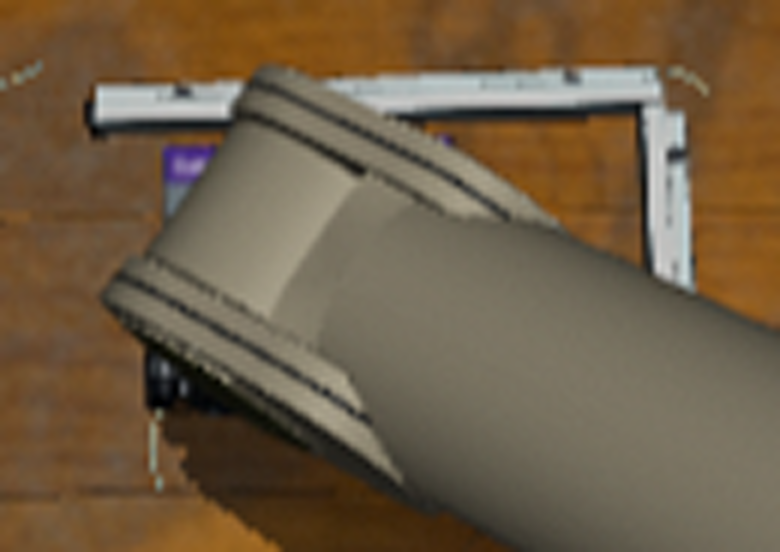

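The arm hides most of it, but the box now looks square with the rail; its front edge at (165,147) is roughly 15 mm short of it.

Request:
arm_command:
  series:
    - [[0.002,0,0],[0,0,0],1]
    - [[0.004,0,0],[0,0,0],1]
    - [[0.006,0,0],[0,0,0],1]
    - [[0.008,0,0],[0,0,0],1]
    - [[0.01,0,0],[0,0,0],1]

```text
time: 5.07
ee_pos: [447.0, 269.5, 190.5]
tcp_rot: [3.141, 0.001, 0.022]
ft_force: [-5.2, -0.0, 3.4]
gripper_width: 85.4
gripper_force: 2.6
```

Request:
arm_command:
  series:
    - [[0.001,0,0],[0,0,0],1]
    - [[0.002,0,0],[0,0,0],1]
    - [[0.003,0,0],[0,0,0],1]
    - [[0.004,0,0],[0,0,0],1]
    - [[0.004,0,0],[0,0,0],1]

```text
time: 5.48
ee_pos: [451.5, 269.4, 190.6]
tcp_rot: [3.141, -0.0, 0.021]
ft_force: [-0.7, -0.2, -0.9]
gripper_width: 85.4
gripper_force: 0.5
```

Request:
arm_command:
  series:
    - [[0.001,0,0],[0,0,0],1]
    - [[0.002,0,0],[0,0,0],1]
    - [[0.003,0,0],[0,0,0],1]
    - [[0.003,0,0],[0,0,0],1]
    - [[0.003,0,0],[0,0,0],1]

```text
time: 5.9
ee_pos: [453.2, 269.7, 190.5]
tcp_rot: [3.14, 0.003, 0.022]
ft_force: [-10.1, -2.8, 6.8]
gripper_width: 85.5
gripper_force: 5.0
```

Request:
arm_command:
  series:
    - [[0.001,0,0],[0,0,0],1]
    - [[0.001,0,0],[0,0,0],1]
    - [[0.002,0,0],[0,0,0],1]
    - [[0.002,0,0],[0,0,0],1]
    - [[0.002,0,0],[0,0,0],1]

```text
time: 6.32
ee_pos: [453.7, 269.9, 190.3]
tcp_rot: [3.139, 0.006, 0.023]
ft_force: [-18.2, -4.7, 12.6]
gripper_width: 85.5
gripper_force: 9.5
```

Request:
arm_command:
  series:
    - [[-0.004,0,0],[0,0,0],1]
    - [[-0.015,0,0],[0,0,0],1]
    - [[-0.03,0,0],[0,0,0],1]
    - [[-0.04,0,0.02],[0,0,0],1]
    - [[-0.045,0,0.06],[0,0,0],1]

```text
time: 6.73
ee_pos: [408.7, 268.6, 248.0]
tcp_rot: [3.139, 0.006, 0.023]
ft_force: [1.2, -1.4, 0.9]
gripper_width: 85.3
gripper_force: 0.0
```

Request:
arm_command:
  series:
    - [[0,0,0.04],[0,0,0],0.3]
    - [[0,0,0.08],[0,0,0],0.3]
    - [[0,0,0.12],[0,0,0],0.3]
    - [[0,0,0.14],[0,0,0],0.3]
    - [[0,0,0.14],[0,0,0],0.3]

```text
time: 7.15
ee_pos: [411.6, 270.8, 395.6]
tcp_rot: [-3.139, -0.008, 0.021]
ft_force: [0.2, 0.5, -0.5]
gripper_width: 55.4
gripper_force: 0.0
```

Run:
```python
from h import *
s=status.get_state();print(s['joint_pos'].round(2),s['ee_pos'].round(1),s['gripper_width'])
c=wrist('w2.png');np.savez('w2.npz',R=c['R'],t=c['t'],intrinsics=c['intrinsics'])
```

```text
[ 0.27  0.14 -1.    1.78  0.12  1.29 -2.31] [411.6 270.8 395.6] 55.359593983435374
```

View pics/w2.png

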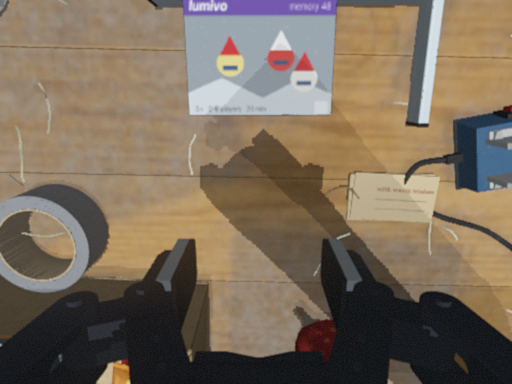

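The box's rear corners show at (190,115) and (331,114), its rear edge parallel to the long rail. The short rail's end is at (410,124).

Run:
```python
from h import *
d=np.load('w2.npz')
for p in [(190,115,45),(331,114.5,45),(183.5,10,45),(337,10,45),(406,123,30),(417,10,30)]: print(p,ray(d,p[:2],p[2]).round(1))
```

```text
(190, 115, 45) [462.5 335. ]
(331, 114.5, 45) [465.9 206.6]
(183.5, 10, 45) [549.1 337.7]
(337, 10, 45) [551.9 208.4]
(406, 123, 30) [458.7 131. ]
(417, 10, 30) [556.6 135. ]
```

Request:
arm_command:
  series:
    - [[0.01,0.01,0],[0,0,0.12],0.3]
    - [[0.02,0.03,0],[0,0,0.24],0.3]
    - [[0.03,0.05,0],[0,0,0.36],0.3]
    - [[0.04,0.06,0],[0,0,0.48],0.3]
    - [[0.05,0.07,0],[0,0,0.6],0.3]

```text
time: 7.62
ee_pos: [461.2, 340.6, 389.3]
tcp_rot: [-3.141, 0.001, 0.629]
ft_force: [-0.3, -0.2, -0.1]
gripper_width: 55.7
gripper_force: 0.0
```

Request:
arm_command:
  series:
    - [[0.01,0.01,0],[0,0,0.12],0.3]
    - [[0.02,0.02,0],[0,0,0.24],0.3]
    - [[0.03,0.03,-0.01],[0,0,0.36],0.3]
    - [[0.04,0.035,-0.02],[0,0,0.48],0.3]
    - [[0.046,0.035,-0.03],[0,0,0.6],0.3]

```text
time: 8.03
ee_pos: [507.3, 375.7, 358.8]
tcp_rot: [-3.141, 0.0, 1.229]
ft_force: [0.1, -0.8, -0.3]
gripper_width: 55.3
gripper_force: 0.0
```

Request:
arm_command:
  series:
    - [[0,0,-0.02],[0,0,0.12],0.3]
    - [[0,0,-0.04],[0,0,0.24],0.3]
    - [[0,0,-0.06],[0,0,0.36],0.3]
    - [[0,0,-0.08],[0,0,0.37],0.3]
    - [[0,0,-0.08],[0,0,0.37],0.3]

```text
time: 8.45
ee_pos: [506.2, 373.5, 275.5]
tcp_rot: [-3.136, 0.004, 1.593]
ft_force: [0.6, 0.9, -0.0]
gripper_width: 55.6
gripper_force: 0.0
```

Request:
arm_command:
  series:
    - [[0,0,-0.03],[0,0,0],0.3]
    - [[0,0,-0.055],[0,0,0],0.3]
    - [[0,0,-0.07],[0,0,0],0.3]
    - [[0,0,-0.078],[0,0,0],0.3]
    - [[0,0,-0.078],[0,0,0],0.3]

```text
time: 8.87
ee_pos: [506.9, 374.5, 201.6]
tcp_rot: [-3.14, 0.001, 1.592]
ft_force: [-0.3, -1.0, 0.3]
gripper_width: 55.5
gripper_force: 0.0
```

Request:
arm_command:
  series:
    - [[0,-0.006,0],[0,0,0],0.3]
    - [[0,-0.012,0],[0,0,0],0.3]
    - [[0,-0.018,0],[0,0,0],0.3]
    - [[0,-0.023,0],[0,0,0],0.3]
    - [[0.001,-0.028,0],[0,0,0],0.3]

```text
time: 9.28
ee_pos: [508.1, 346.4, 203.6]
tcp_rot: [3.141, -0.001, 1.592]
ft_force: [-3.5, 5.2, 0.1]
gripper_width: 55.3
gripper_force: 2.9
```

Request:
arm_command:
  series:
    - [[0,-0.005,0],[0,0,0],0.3]
    - [[0,-0.01,0],[0,0,0],0.3]
    - [[0,-0.015,0],[0,0,0],0.3]
    - [[0,-0.02,0],[0,0,0],0.3]
    - [[0.001,-0.025,0],[0,0,0],0.3]

```text
time: 9.7
ee_pos: [508.8, 322.2, 203.5]
tcp_rot: [3.141, -0.002, 1.593]
ft_force: [-4.5, 8.9, 4.5]
gripper_width: 55.4
gripper_force: 4.2
```

Request:
arm_command:
  series:
    - [[0,-0.005,0],[0,0,0],0.3]
    - [[0,-0.01,0],[0,0,0],0.3]
    - [[0,-0.015,0],[0,0,0],0.3]
    - [[0,-0.02,0],[0,0,0],0.3]
    - [[0.001,-0.025,0],[0,0,0],0.3]

```text
time: 10.12
ee_pos: [509.6, 297.4, 203.4]
tcp_rot: [3.142, -0.002, 1.593]
ft_force: [-4.7, 8.7, 4.4]
gripper_width: 55.3
gripper_force: 4.4
```

Request:
arm_command:
  series:
    - [[0,-0.005,0],[0,0,0],0.3]
    - [[0,-0.01,0],[0,0,0],0.3]
    - [[0,-0.014,0],[0,0,0],0.3]
    - [[0,-0.018,0],[0,0,0],0.3]
    - [[0,-0.021,0],[0,0,0],0.3]

```text
time: 10.53
ee_pos: [510.0, 276.2, 203.4]
tcp_rot: [3.141, -0.002, 1.593]
ft_force: [-0.9, 6.5, 4.0]
gripper_width: 55.7
gripper_force: 2.8
```

Run:
```python
from h import *
for cam in('top','scene'):
    c=save(cam,cam+'3.png')
    for q in [(514.4,186.5),]:
        print(cam,proj(c,(*q,45)).round())
a=cv2.imread('pics/top3.png')[140:232,205:335];b=cv2.imread('pics/scene3.png')[130:240,180:340]
cv2.imwrite('pics/ab.png',np.hstack([cv2.resize(a,(420,297),interpolation=2),cv2.resize(b,(380,297),interpolation=2)]))
```

```text
top [289. 175.]
scene [266. 173.]
```

View pics/ab.png

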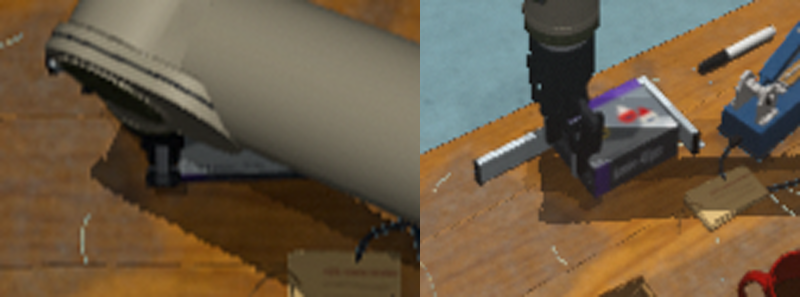

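The box is nearly home, with a small gap left at the short rail (right panel near (690,145)). I'll creep on with the force in view.

Request:
arm_command:
  series:
    - [[0,-0.002,0],[0,0,0],0.3]
    - [[0,-0.004,0],[0,0,0],0.3]
    - [[0,-0.006,0],[0,0,0],0.3]
    - [[0,-0.008,0],[0,0,0],0.3]
    - [[0,-0.009,0],[0,0,0],0.3]

```text
time: 11.05
ee_pos: [510.3, 266.9, 203.2]
tcp_rot: [3.141, -0.001, 1.592]
ft_force: [-0.1, 4.4, 3.6]
gripper_width: 55.7
gripper_force: 2.6
```

Request:
arm_command:
  series:
    - [[0,-0.001,0],[0,0,0],0.3]
    - [[0,-0.002,0],[0,0,0],0.3]
    - [[0,-0.003,0],[0,0,0],0.3]
    - [[0,-0.003,0],[0,0,0],0.3]
    - [[0,-0.003,0],[0,0,0],0.3]

```text
time: 11.47
ee_pos: [510.4, 263.9, 203.1]
tcp_rot: [3.141, -0.001, 1.592]
ft_force: [-0.1, 4.9, 3.6]
gripper_width: 55.4
gripper_force: 2.5
```

Request:
arm_command:
  series:
    - [[0,-0.001,0],[0,0,0],0.3]
    - [[0,-0.002,0],[0,0,0],0.3]
    - [[0,-0.003,0],[0,0,0],0.3]
    - [[0,-0.003,0],[0,0,0],0.3]
    - [[0,-0.003,0],[0,0,0],0.3]

```text
time: 11.88
ee_pos: [510.1, 261.5, 203.1]
tcp_rot: [3.141, -0.002, 1.593]
ft_force: [-0.4, 7.4, 3.6]
gripper_width: 55.6
gripper_force: 3.7
```

Request:
arm_command:
  series:
    - [[0,-0.001,0],[0,0,0],0.3]
    - [[0,-0.001,0],[0,0,0],0.3]
    - [[0,-0.002,0],[0,0,0],0.3]
    - [[0,-0.002,0],[0,0,0],0.3]
    - [[0,-0.002,0],[0,0,0],0.3]

```text
time: 12.3
ee_pos: [509.7, 260.8, 203.3]
tcp_rot: [3.141, -0.005, 1.594]
ft_force: [0.3, 12.8, -0.8]
gripper_width: 55.4
gripper_force: 6.9
```

The box touches the short rail (13 N). I'll back off and look from above.

Request:
arm_command:
  series:
    - [[0,0.004,0],[0,0,0],0.3]
    - [[0,0.015,0],[0,0,0],0.3]
    - [[0,0.03,0],[0,0,0],0.3]
    - [[0,0.04,0.02],[0,0,0],0.3]
    - [[0,0.045,0.06],[0,0,0],0.3]

```text
time: 12.72
ee_pos: [509.2, 302.6, 258.9]
tcp_rot: [-3.135, 0.005, 1.592]
ft_force: [1.3, -0.5, 0.9]
gripper_width: 55.0
gripper_force: 0.0
```

Request:
arm_command:
  series:
    - [[0,0,0.04],[0,0,-0.12],0.3]
    - [[-0.01,0,0.08],[0,0,-0.24],0.3]
    - [[-0.03,-0.01,0.12],[0,0,-0.36],0.3]
    - [[-0.05,-0.02,0.15],[0,0,-0.48],0.3]
    - [[-0.07,-0.04,0.16],[0,0,-0.6],0.6]

```text
time: 13.13
ee_pos: [439.2, 265.2, 426.4]
tcp_rot: [3.14, -0.003, 0.988]
ft_force: [-0.3, -1.0, 1.9]
gripper_width: 66.2
gripper_force: 0.0
```

Request:
arm_command:
  series:
    - [[-0.015,-0.01,0],[0,0,-0.12],1]
    - [[-0.03,-0.03,0],[0,0,-0.24],1]
    - [[-0.04,-0.05,0],[0,0,-0.36],1]
    - [[-0.045,-0.07,0],[0,0,-0.48],1]
    - [[-0.05,-0.08,0],[0,0,-0.6],1]

```text
time: 13.55
ee_pos: [389.8, 180.7, 422.3]
tcp_rot: [3.139, 0.002, 0.382]
ft_force: [0.0, -1.2, 0.6]
gripper_width: 85.6
gripper_force: 0.0
```

Request:
arm_command:
  series:
    - [[-0.01,-0.005,0],[0,0,-0.12],1]
    - [[-0.01,-0.005,0],[0,0,-0.24],1]
    - [[-0.01,-0.005,0],[0,0,-0.36],1]
    - [[-0.01,-0.005,0],[0,0,-0.37],1]
    - [[-0.01,-0.005,0],[0,0,-0.37],1]

```text
time: 13.97
ee_pos: [380.2, 178.0, 422.6]
tcp_rot: [3.14, 0.001, 0.023]
ft_force: [-0.8, -1.0, -0.1]
gripper_width: 85.4
gripper_force: 0.0
```

Run:
```python
from h import *
s=status.get_state();print(s['ee_pos'].round(1),s['tcp_rot'].round(3))
c=wrist('w3.png');np.savez('w3.npz',R=c['R'],t=c['t'],intrinsics=c['intrinsics'])
t=save('top','t4.png')
a=cv2.imread('pics/w3.png');b=cv2.imread('pics/t4.png')[140:212,235:335]
o=np.zeros((600,512,3),np.uint8);o[:240]=a[:240];o[240:600,:500]=cv2.resize(b,(500,360),interpolation=2)
cv2.imwrite('pics/chk.png',o)
```

```text
[380.2 178.  422.6] [3.14e+00 1.00e-03 2.30e-02]
```

View pics/chk.png

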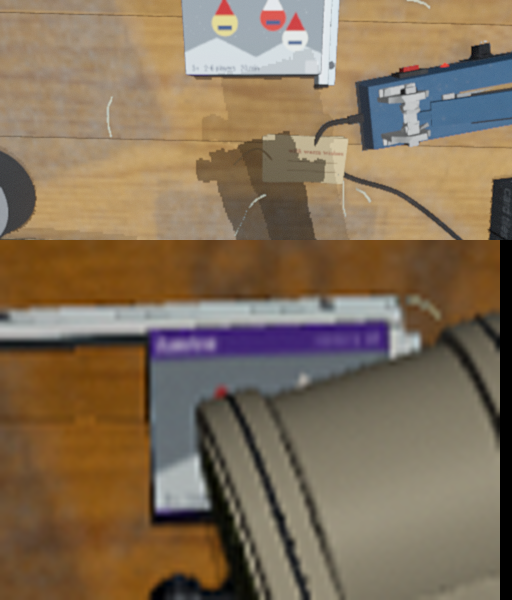

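From above, the box sits in the corner. Its rear edge (188–321, 75) is parallel to the rail, with no gap visible at either rail in the top view. One light touch on the long side will confirm it is flush.

Request:
arm_command:
  series:
    - [[0.02,0.008,-0.035],[0,0,0],1]
    - [[0.04,0.008,-0.07],[0,0,0],1]
    - [[0.054,0.008,-0.11],[0,0,0],1]
    - [[0.054,0.008,-0.15],[0,0,0],1]
    - [[0.054,0.008,-0.18],[0,0,0],1]

```text
time: 14.48
ee_pos: [431.6, 185.8, 271.5]
tcp_rot: [-3.139, 0.0, 0.023]
ft_force: [0.5, -1.6, 1.1]
gripper_width: 85.5
gripper_force: 0.0
```

Request:
arm_command:
  series:
    - [[0,0,-0.02],[0,0,0],1]
    - [[0,0,-0.035],[0,0,0],1]
    - [[0,0,-0.048],[0,0,0],1]
    - [[0.005,0,-0.048],[0,0,0],1]
    - [[0.01,0,-0.048],[0,0,0],1]

```text
time: 14.9
ee_pos: [440.6, 185.8, 225.7]
tcp_rot: [3.141, 0.001, 0.023]
ft_force: [0.0, 1.0, 0.2]
gripper_width: 85.3
gripper_force: 0.0
```

Request:
arm_command:
  series:
    - [[0.002,0,0],[0,0,0],1]
    - [[0.004,0,0],[0,0,0],1]
    - [[0.006,0,0],[0,0,0],1]
    - [[0.007,0,0],[0,0,0],1]
    - [[0.008,0,0],[0,0,0],1]

```text
time: 15.32
ee_pos: [448.5, 185.6, 226.1]
tcp_rot: [3.141, -0.001, 0.022]
ft_force: [0.7, 0.0, -0.6]
gripper_width: 85.6
gripper_force: 0.0
```

The hand is still 34 mm too high, so I step back and descend before touching.

Request:
arm_command:
  series:
    - [[-0.006,0,0],[0,0,0],1]
    - [[-0.013,0,-0.005],[0,0,0],1]
    - [[-0.013,0,-0.02],[0,0,0],1]
    - [[-0.013,0,-0.034],[0,0,0],1]
    - [[-0.013,0,-0.034],[0,0,0],1]

```text
time: 15.73
ee_pos: [433.6, 185.1, 189.6]
tcp_rot: [3.14, 0.003, 0.022]
ft_force: [-0.3, -0.9, 0.6]
gripper_width: 85.3
gripper_force: 0.0
```

Request:
arm_command:
  series:
    - [[0.005,0,0],[0,0,0],1]
    - [[0.009,0,0],[0,0,0],1]
    - [[0.013,0,0],[0,0,0],1]
    - [[0.016,0,0],[0,0,0],1]
    - [[0.017,0,0],[0,0,0],1]

```text
time: 16.15
ee_pos: [453.1, 185.7, 192.2]
tcp_rot: [-3.141, -0.001, 0.021]
ft_force: [0.1, 0.5, 0.2]
gripper_width: 85.5
gripper_force: 0.0
```

Request:
arm_command:
  series:
    - [[0.001,0,0],[0,0,0],1]
    - [[0.002,0,0],[0,0,0],1]
    - [[0.003,0,0],[0,0,0],1]
    - [[0.003,0,0],[0,0,0],1]
    - [[0.003,0,0],[0,0,0],1]

```text
time: 16.57
ee_pos: [454.6, 186.0, 191.6]
tcp_rot: [3.141, 0.001, 0.023]
ft_force: [-4.9, 0.1, 4.1]
gripper_width: 85.1
gripper_force: 2.7
```

Request:
arm_command:
  series:
    - [[0.001,0,0],[0,0,0],1]
    - [[0.001,0,0],[0,0,0],1]
    - [[0.0015,0,0],[0,0,0],1]
    - [[0.0015,0,0],[0,0,0],1]
    - [[0.0015,0,0],[0,0,0],1]

```text
time: 16.98
ee_pos: [455.4, 186.2, 191.5]
tcp_rot: [3.141, 0.003, 0.023]
ft_force: [-10.0, -0.6, 7.0]
gripper_width: 85.4
gripper_force: 5.1
```

Request:
arm_command:
  series:
    - [[0.0005,0,0],[0,0,0],1]
    - [[0.001,0,0],[0,0,0],1]
    - [[0.001,0,0],[0,0,0],1]
    - [[0.001,0,0],[0,0,0],1]
    - [[0.001,0,0],[0,0,0],1]

```text
time: 17.4
ee_pos: [455.7, 186.3, 191.4]
tcp_rot: [3.14, 0.004, 0.023]
ft_force: [-15.7, -0.5, 11.3]
gripper_width: 85.4
gripper_force: 7.5
```

Request:
arm_command:
  series:
    - [[-0.004,0,0],[0,0,0],1]
    - [[-0.012,0,0],[0,0,0],1]
    - [[-0.02,0,0],[0,0,0],1]
    - [[-0.022,0,0.02],[0,0,0],1]
    - [[-0.022,0,0.06],[0,0,0],1]

```text
time: 17.82
ee_pos: [433.5, 184.8, 249.2]
tcp_rot: [3.14, 0.006, 0.022]
ft_force: [0.9, -1.2, 0.3]
gripper_width: 85.4
gripper_force: 0.0
```

Request:
arm_command:
  series:
    - [[0,0,0.04],[0,0,0],1]
    - [[0,0.01,0.08],[0,0,0],1]
    - [[-0.01,0.03,0.12],[0,0,0],1]
    - [[-0.02,0.06,0.16],[0,0,0],1]
    - [[-0.03,0.09,0.18],[0,0,0],1]

```text
time: 18.23
ee_pos: [407.7, 269.1, 428.9]
tcp_rot: [3.14, -0.003, 0.018]
ft_force: [0.8, 1.6, -0.3]
gripper_width: 85.4
gripper_force: 0.0
```

Request:
arm_command:
  series:
    - [[0,0.04,0],[0,0,0],1]
    - [[0,0.08,0],[0,0,0],1]
    - [[0,0.12,0],[0,0,0],1]
    - [[0,0.16,0],[0,0,0],1]
    - [[0,0.19,0],[0,0,0],1]

```text
time: 18.65
ee_pos: [409.1, 396.8, 424.9]
tcp_rot: [3.142, 0.005, 0.022]
ft_force: [-0.6, -0.6, -0.5]
gripper_width: 85.1
gripper_force: 0.0
```

Run:
```python
from h import *
print(status.get_state()['ee_pos'].round())
save('top','t5.png');save('scene','s5.png')
a=cv2.imread('pics/t5.png')[140:215,235:335];b=cv2.imread('pics/s5.png')[140:220,195:315]
cv2.imwrite('pics/end.png',np.hstack([cv2.resize(a,(400,300),interpolation=2),cv2.resize(b,(400,300),interpolation=2)]))
```

```text
[409. 397. 425.]
```

View pics/end.png

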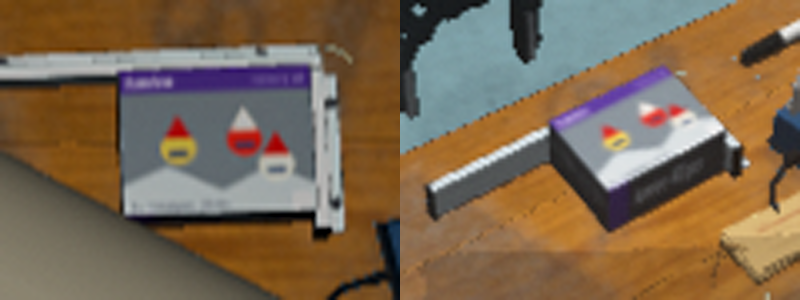

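The box looks seated and square. A thin dark line remains at the short rail (around (312,150) in the left panel), so I'll give the end one more light touch.

Request:
arm_command:
  series:
    - [[0.02,-0.01,0],[0,0,0.12],0.3]
    - [[0.04,-0.02,0],[0,0,0.24],0.3]
    - [[0.06,-0.03,0],[0,0,0.36],0.3]
    - [[0.08,-0.04,0],[0,0,0.48],0.3]
    - [[0.098,-0.05,0],[0,0,0.6],0.3]

```text
time: 19.17
ee_pos: [509.0, 343.6, 425.4]
tcp_rot: [3.141, 0.004, 0.625]
ft_force: [0.6, 0.4, -0.3]
gripper_width: 55.5
gripper_force: 0.0
```

Request:
arm_command:
  series:
    - [[0,0,-0.02],[0,0,0.12],0.3]
    - [[0,0,-0.04],[0,0,0.24],0.3]
    - [[0,0,-0.06],[0,0,0.36],0.3]
    - [[0,0,-0.08],[0,0,0.48],0.3]
    - [[0,0,-0.1],[0,0,0.6],0.3]

```text
time: 19.58
ee_pos: [507.9, 344.1, 324.8]
tcp_rot: [3.141, 0.003, 1.226]
ft_force: [-0.3, -0.7, -0.2]
gripper_width: 55.8
gripper_force: 0.0
```

Request:
arm_command:
  series:
    - [[0,0,-0.01],[0,0,0.12],0.3]
    - [[0,0,-0.02],[0,0,0.24],0.3]
    - [[0,0,-0.03],[0,0,0.36],0.3]
    - [[0,0,-0.03],[0,0,0.37],0.3]
    - [[0,0,-0.03],[0,0,0.37],0.3]

```text
time: 20.0
ee_pos: [508.0, 344.4, 295.3]
tcp_rot: [-3.141, 0.004, 1.587]
ft_force: [-0.1, 0.2, -0.1]
gripper_width: 55.4
gripper_force: 0.0
```

Request:
arm_command:
  series:
    - [[0,-0.01,-0.025],[0,0,0],0.3]
    - [[0.001,-0.025,-0.05],[0,0,0],0.3]
    - [[0.002,-0.04,-0.075],[0,0,0],0.3]
    - [[0.002,-0.055,-0.092],[0,0,0],0.3]
    - [[0.002,-0.055,-0.092],[0,0,0],0.3]

```text
time: 20.42
ee_pos: [510.1, 286.3, 200.5]
tcp_rot: [-3.139, 0.008, 1.583]
ft_force: [0.9, -1.0, -0.7]
gripper_width: 55.6
gripper_force: 0.0
```

Request:
arm_command:
  series:
    - [[0,-0.006,0],[0,0,0],0.3]
    - [[0,-0.012,0],[0,0,0],0.3]
    - [[0,-0.018,0],[0,0,0],0.3]
    - [[0,-0.022,0],[0,0,0],0.3]
    - [[0,-0.024,0],[0,0,0],0.3]

```text
time: 20.83
ee_pos: [510.1, 266.1, 204.1]
tcp_rot: [3.14, 0.004, 1.59]
ft_force: [0.8, 0.5, -0.0]
gripper_width: 55.9
gripper_force: 0.0
```

Request:
arm_command:
  series:
    - [[0,-0.001,0],[0,0,0],0.3]
    - [[0,-0.002,0],[0,0,0],0.3]
    - [[0,-0.003,0],[0,0,0],0.3]
    - [[0,-0.004,0],[0,0,0],0.3]
    - [[0,-0.004,0],[0,0,0],0.3]

```text
time: 21.25
ee_pos: [509.7, 262.7, 203.3]
tcp_rot: [3.141, 0.004, 1.592]
ft_force: [0.7, 0.9, 1.3]
gripper_width: 55.5
gripper_force: 0.0
```

Request:
arm_command:
  series:
    - [[0,-0.001,0],[0,0,0],0.3]
    - [[0,-0.001,0],[0,0,0],0.3]
    - [[0,-0.002,0],[0,0,0],0.3]
    - [[0,-0.002,0],[0,0,0],0.3]
    - [[0,-0.002,0],[0,0,0],0.3]

```text
time: 21.67
ee_pos: [509.3, 261.9, 203.6]
tcp_rot: [3.141, 0.001, 1.593]
ft_force: [-0.3, 7.4, -1.1]
gripper_width: 55.5
gripper_force: 3.6
```

Request:
arm_command:
  series:
    - [[0,-0.001,0],[0,0,0],0.3]
    - [[0,-0.001,0],[0,0,0],0.3]
    - [[0,-0.002,0],[0,0,0],0.3]
    - [[0,-0.002,0],[0,0,0],0.3]
    - [[0,-0.002,0],[0,0,0],0.3]

```text
time: 22.08
ee_pos: [509.2, 261.3, 204.2]
tcp_rot: [3.14, -0.002, 1.594]
ft_force: [-0.7, 13.2, -0.7]
gripper_width: 55.5
gripper_force: 6.2
```

Request:
arm_command:
  series:
    - [[0,-0.0005,0],[0,0,0],0.3]
    - [[0,-0.001,0],[0,0,0],0.3]
    - [[0,-0.0015,0],[0,0,0],0.3]
    - [[0,-0.0015,0],[0,0,0],0.3]
    - [[0,-0.0015,0],[0,0,0],0.3]

```text
time: 22.5
ee_pos: [509.0, 260.8, 204.7]
tcp_rot: [3.139, -0.004, 1.595]
ft_force: [0.0, 16.3, -1.2]
gripper_width: 55.3
gripper_force: 8.3
```

Request:
arm_command:
  series:
    - [[0,0.004,0],[0,0,0],0.3]
    - [[0,0.015,0],[0,0,0],0.3]
    - [[0,0.03,0],[0,0,0],0.3]
    - [[0,0.045,0.02],[0,0,0],0.3]
    - [[0,0.06,0.06],[0,0,0],0.3]

```text
time: 22.92
ee_pos: [509.1, 315.5, 259.0]
tcp_rot: [-3.136, 0.009, 1.591]
ft_force: [1.5, -0.1, 0.5]
gripper_width: 55.6
gripper_force: 0.0
```

Request:
arm_command:
  series:
    - [[0,0.02,0.035],[0,0,0],0.3]
    - [[0,0.04,0.07],[0,0,0],0.3]
    - [[0,0.06,0.1],[0,0,0],0.3]
    - [[0,0.09,0.12],[0,0,0],0.3]
    - [[0,0.11,0.13],[0,0,0],0.3]

```text
time: 23.33
ee_pos: [509.4, 428.5, 395.7]
tcp_rot: [3.139, 0.002, 1.591]
ft_force: [0.2, 0.7, 0.6]
gripper_width: 55.5
gripper_force: 0.0
```

Run:
```python
from h import *
print(status.get_state()['ee_pos'].round())
c=wrist('w6.png')
save('top','t6.png');save('scene','s6.png')
a=cv2.imread('pics/t6.png')[140:215,235:335];b=cv2.imread('pics/w6.png')
cv2.imwrite('pics/end2.png',np.hstack([cv2.resize(a,(400,300),interpolation=2),cv2.resize(b,(400,300),interpolation=3)]))
```

```text
[509. 429. 396.]
```

View pics/end2.png

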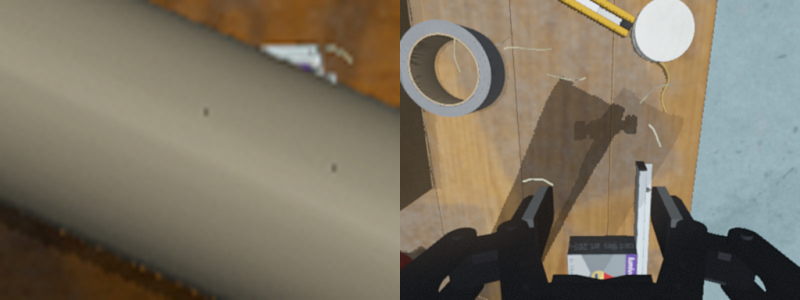

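The box lies flush along the long rail (right panel, near (637,255)), and both rails pushed back on contact. The hand is clear, so I'm handing in.

```bash
python3 -c "
from h import *
print(job.sign_off())"
```

```text
the job is handed in; nothing more can be done
None
```

I pushed the box flat into the corner until it met both rails (about 16–18 N at most), square by the camera views, and handed in at about 23 s with the hand clear; the arm hid the short-rail end in the last pictures, so flushness there rests on the contact force.

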